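# Put the printer's service set back on its holders

## Task

Put the 3D printer's service set back on its four grey holders: the tin lying flat on the disc marked with the large plain circle, the gear lying flat on the disc marked with the small toothed circle, the glue stick standing upright in the narrower cup and the dropper bottle standing upright in the wider cup. Centre the tin and the gear on their marks, to within a centimetre, and leave the cutter and the small tripod where they are.

Things in the scene. Friction and masses are not known exactly. Their poses are not given: they have to be found in the camera images.
- tin: Flat round silvery screw-lid tin, diameter 66, height 23 mm, lying lid up on the table. Loose. Origin: centre of its underside; z up.
- pinion: Small thick toothed blue gear (printed pinion) lying flat on the table, diameter 37 over the teeth, 16 mm high. Loose, about 16 g. Origin: centre of its underside; z up.
- stick: Glue stick, a plain upright cylinder (white with a blue band), diameter 28, height 96 mm, standing on the table. Loose. Origin: centre of its underside; z up along it.
- bottle: Dropper bottle standing upright: round body of diameter 36 up to 78 mm, then a red shoulder of diameter 20 up to 96 and a thin spout up to 113 mm. Grip it by the body. Loose. Origin: centre of its underside; z up along it.
- tin_pad: Holder for the tin: the larger flat grey disc, diameter 90, 6 mm thick, flat top without a rim, marked with a black plain circle of diameter 67 mm about its centre. Fixed to the table. Origin: centre of its underside (on the table); its top is at z = 6 mm.
- pinion_pad: Holder for the gear: the smaller flat grey disc, diameter 64, 6 mm thick, flat top without a rim, marked with a black toothed circle of diameter 33 to 39 mm about its centre; the turn of the teeth does not matter. Fixed to the table. Origin: centre of its underside (on the table); its top is at z = 6 mm.
- narrow_cup: Holder for the glue stick: the narrower grey open cup, inside diameter 44, outside 52 mm, rim 35 mm above the table, inner floor 5 mm above it, on a thin round foot of diameter 72 mm, 4 mm thick. Fixed. Origin: centre of its underside (on the table).
- wide_cup: Holder for the dropper bottle: the wider grey open cup, inside diameter 54, outside 62 mm, rim 35 mm above the table, inner floor 5 mm above it, on a thin round foot of diameter 82 mm, 4 mm thick. Fixed. Origin: centre of its underside (on the table).
- cutter: Bystander: flush cutter with red handles, 122 x 45 x 12 mm, lying loose at the left of the work, long side (its x) roughly ahead. Leave it alone. Origin: centre of its underside.
- tripod: Bystander: small black three-legged camera tripod, 99 x 111 x 128 mm, standing loose at the right of the work; the solid 3D printer stands just beyond it (x over 0.45 m, y below -0.28 m, up to 0.5 m high), so approach the work from nearer the robot. Leave it alone. Origin: centre of its footprint at table level.
Not all that is in view belongs to the job. What is shaped like the pinion_pad but orange or pink is not meant. Leave any turquoise look-alike of the bottle alone.

How it is judged:
At the end, for the whole second after the job is handed in: Tin and gear lie flat on their discs (plain, toothed circle), each within 10 mm of the centre; the glue stick stands on the floor of the narrower cup, the bottle in the wider, within 12 mm of the centre. All within 0.12 rad of upright, 4 mm of resting height, and still (horizontal distance between tin and tin_pad below 0.01 m and z of tin in the frame of tin_pad between 0.002 and 0.01 m and angle between each of tin, pinion, stick, bottle's own z axis and vertical below 0.12 rad and linear speed of each of tin, pinion, stick, bottle below 0.02 m/s and angular speed of each of tin, pinion, stick, bottle below 0.2 rad/s and horizontal distance between pinion and pinion_pad below 0.01 m and z of pinion in the frame of pinion_pad between 0.002 and 0.01 m and horizontal distance between stick and narrow_cup below 0.012 m and z of stick in the frame of narrow_cup between 0.001 and 0.009 m and horizontal distance between bottle and wide_cup below 0.012 m and z of bottle in the frame of wide_cup between 0.001 and 0.009 m); the robot touches nothing.
It fails at once if the cutter was moved more than 20 mm or tipped (distance of cutter from where it was at the start of the episode above 0.02 m or angle between cutter's own z axis and vertical above 0.3 rad).
It fails at once if the tripod was moved more than 20 mm or tipped (distance of tripod from where it was at the start of the episode above 0.02 m or angle between tripod's own z axis and vertical above 0.3 rad).
It also fails if it takes over 120 s, if anything falls off the work surface, if the arm or the gripper's body presses on something with over 40 N, if the wrist force passes 120 N, or if a joint passes its speed limit or range.

## Robot

A 6-joint arm with a two-finger parallel gripper is mounted at the origin on a cart in front of the work surface, level with it; the furniture and walls round the work are solid. World frame = base frame: x ahead of the robot, y to its left, z up, the work surface at z = 0. Lengths are in m, angles in rad, forces in N, time in s.
With the tool pointing down it reaches from about 0.375 to 0.9 m from the base axis. Payload 3.1 kg.
Tool frame: the origin (TCP) lies between the finger pads; the fingertips stand 17 mm ahead of it and the grasp point (between the pads) lies 2 mm behind it; z points along the fingers, y is the line along which they close (so a half turn about z gives the same grasp; the last joint's range is limited). The gripper opens to 85 mm and grips with 20 to 120 N. Pads are 22 mm wide; open, the fingers measure 114 mm over their backs; the gripper's body (76 mm by 85 mm) begins 54 mm behind the grasp point. The pads swing forward as they close: fully open they stand 13 mm farther back than shut.
Start: joints at [-1.403, 0.527, 1.433, -0, 1.181, -0.178], TCP at [0.212, -0.588, 0.227] pointing down, gripper open.
Joint ranges: [-3.08, 3.08], [-0.75, 2.2], [0.22, 2.44], [-1.43, 4.57], [0, 2.65], [-2.85, 2.85]. Speed limits (rad/s): [2.79, 2.79, 3.14, 3.14, 3.14, 3.14].

## Interface

Orientations are given as a unit quaternion [x, y, z, w].
In Python, from station import sense, vision, order gives the robot as it stands.
- The arm moves only by the shell command python3 -m crank 'ROWS' [OPENING] [FORCE]. ROWS is JSON, a list of rows, each an object with "dp": the shift along the world's x, y, z in units of 30 mm (1.0 is 30 mm), a list of three; "angular": the turn, a rotation vector about the world's x, y, z in degrees, a list of three. In form: [{"dp": [dx, dy, dz], "angular": [ax, ay, az]}, ...]. A call has 1 to 20 rows; each row shifts and turns the commanded pose from where the row before left it; what a row does not reach is not made up. A row lasts 1/10 s, in which the tool goes at most 50 mm and 8.59 degrees, less where a joint would pass 70% of its speed; a pose out of reach is approached as far as the arm can. A call is refused whole if a number of a shift passes 1 or a number of a turn 8.59, either way. A call with a gripper value outside its range is refused whole. OPENING is the closure, from 0 (fully open) to 1 (shut), set as the call begins (- or left out, the last holds). The fingers move at their own pace and stop on an object; FORCE is the grip in N (left out, the last holds). Time passes only in rows, so rows that do not move let the fingers close. It gives the time, the measured TCP pose, the force, the opening and the grip force at its end, in the units of the state.
- sense(): the state, without advancing time (a new reading comes with each control period).
- vision.snapshot(name): name is "scene" or "top" or "wrist"; returns a dict with "image" (400x640x3 uint8, blue, green, red), "range_z" (400x640 float32, m along the optical axis (not along the pixel's ray), 0 where there is no reading), "mtx" (3x3 intrinsics, pixels), "pose" (4x4, takes a point from camera to world coordinates); the wrist camera has in their place "mount" (4x4, takes a point from camera to tool coordinates, whose origin is the TCP and whose axes are the flange's). Camera axes: x right, y down, z forward; pixel columns grow to the right and rows downward; lengths in m; the calibration is good to about 2 mm. A picture is of the moment at which its call begins: read the wrist's pose just before it.
- order.sign_off(): hands the job in; it is judged then, once.
The state is a dict: "t": time; "q": joint angles; "qd": joint speeds; "tau": joint torques, N m; "tcp_pos": TCP position; "tool_rot": TCP orientation; "force": force on the tool from outside, world axes, zero at the start; "ft_torque": the same for the moment, N m; "finger_gap": opening from 0.0 (shut) to 1.0 (fully open); "gripper_force": force on a finger pad.
Only numpy, scipy, OpenCV 4.12 (cv2) and the standard library are available. Lean on these libraries where they do the work, as an engineer would, in place of code of your own. Each camera call takes 0.05 s, during which the arm holds its last target. There are 200 camera calls.

## Working session

There is one attempt and no reset: what is moved stays moved. The work goes in short steps, Python scripts to look and compute and a shell command to move; the robot and the scene stay as the last step left them, time stands still between calls to the robot, and variables do not carry over. Pictures are saved under pics/ and viewed, at most 15 in all, crops included, and the job is handed in when it is done.

```bash
mkdir -p pics
python3 - <<'E'
from station import sense, vision
import cv2,numpy as np
for n in ("scene","top"):
    s=vision.snapshot(n); cv2.imwrite(f"pics/{n}0.png",s["image"]); np.savez(f"{n}0.npz",**s)
    print(n,s["mtx"].tolist(),np.round(s["pose"],3).tolist())
s=sense();print(s["t"],s["tcp_pos"],s["tool_rot"],s["finger_gap"])
E
```

```text
scene [[426.22901182706136, 0.0, 314.75036815223893], [0.0, 426.22901182706136, 200.80035739834446], [0.0, 0.0, 1.0]] [[-0.639, -0.611, 0.467, -0.099], [-0.769, 0.506, -0.391, 0.511], [0.002, -0.609, -0.793, 0.998], [0.0, 0.0, 0.0, 1.0]]
top [[494.3822047296052, 0.0, 315.54970691722434], [0.0, 494.3822047296052, 199.8270680884885], [0.0, 0.0, 1.0]] [[0.009, -0.991, 0.131, 0.317], [-1.0, -0.01, -0.003, 0.015], [0.004, -0.131, -0.991, 1.315], [0.0, 0.0, 0.0, 1.0]]
0.1 [ 0.21233463 -0.58713707  0.2258347 ] [ 9.85002316e-01  1.72538362e-01  7.94929663e-06 -9.75542702e-04] 1.0002824470933853
```

View pics/top0.png

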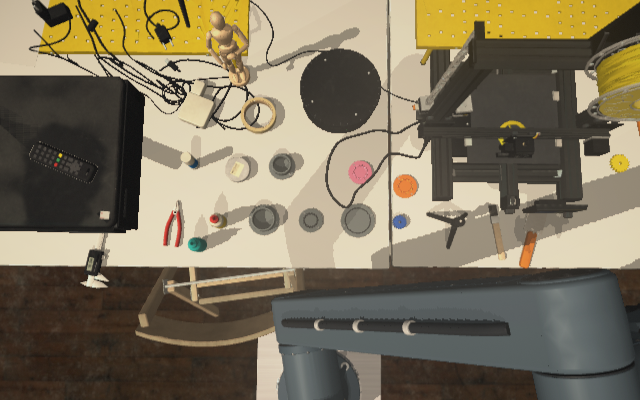

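View pics/scene0.png

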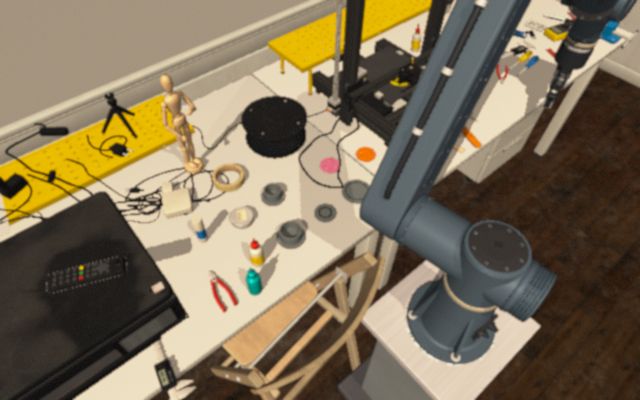

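The top view shows the stick at (188,158), tin (238,168), narrow cup (282,165), bottle with red shoulder (217,219), wide cup (264,219), toothed pad (311,220), large pad (358,220) and pinion (400,221). The look-alikes are the turquoise bottle (197,243), the pink disc (360,172), the orange disc (405,186), the black disc (340,90) and the wooden ring (258,113). Next I check the choice in a close crop and measure.

```bash
cat > h.py <<'E'
import cv2,numpy as np
from station import sense,vision
from scipy.spatial.transform import Rotation as R
def cast(K,T,uv,z):
    d=T[:3,:3]@np.linalg.solve(K,[uv[0],uv[1],1.]); o=T[:3,3]
    return o+d*(z-o[2])/d[2]
def wrist():
    st=sense(); s=vision.snapshot("wrist"); T=np.eye(4)
    T[:3,:3]=R.from_quat(st["tool_rot"]).as_matrix(); T[:3,3]=st["tcp_pos"]
    s["pose"]=T@s["mount"]; s["st"]=st
    return s
def cloud(s):
    Z=s["range_z"]; v,u=np.indices(Z.shape); K=s["mtx"]
    P=np.stack([(u-K[0,2])/K[0,0]*Z,(v-K[1,2])/K[1,1]*Z,Z],-1)
    return P@s["pose"][:3,:3].T+s["pose"][:3,3]
E
python3 - <<'E'
from h import *
s=np.load("top0.npz"); im=s["image"]
c=cv2.resize(im[135:265,150:420],None,fx=2.9,fy=2.9,interpolation=cv2.INTER_CUBIC); cv2.imwrite("pics/crop.png",c)
P=cloud(s)
px=dict(stick=(188,158,.096),tin=(238,168,.023),narrow=(282,165,.035),bottle=(217,219,.1),wide=(264,219,.035),ppad=(311,220,.006),tpad=(358,220,.006),pinion=(400,221,.016),teal=(197,243,.1),cutter=(173,225,.01),tripod=(453,228,.1))
for k,(u,v,z) in px.items():
    print(k,np.round(cast(s["mtx"],s["pose"],(u,v),z),3),"depth pt",np.round(P[v,u],3))
print("mount",np.round(vision.snapshot("wrist")["mount"],3).tolist())
E
```

```text
stick [0.581 0.333 0.096] depth pt [0.581 0.334 0.095]
tin [0.571 0.218 0.023] depth pt [0.571 0.219 0.022]
narrow [0.578 0.101 0.035] depth pt [0.584 0.103 0.007]
bottle [0.428 0.254 0.1  ] depth pt [0.429 0.256 0.092]
wide [0.435 0.145 0.035] depth pt [0.438 0.148 0.003]
ppad [0.436 0.023 0.006] depth pt [0.436 0.023 0.009]
tpad [ 0.437 -0.102  0.006] depth pt [ 0.438 -0.102  0.003]
pinion [ 0.435 -0.212  0.016] depth pt [ 0.436 -0.214  0.004]
teal [0.368 0.301 0.1  ] depth pt [0.369 0.306 0.078]
cutter [0.419 0.388 0.01 ] depth pt [ 0.42   0.391 -0.002]
tripod [ 0.411 -0.327  0.1  ] depth pt [ 0.413 -0.336  0.069]
mount [[0.0, -0.956, -0.294, 0.076], [1.0, 0.0, -0.001, 0.0], [0.001, -0.294, 0.956, -0.148], [0.0, 0.0, 0.0, 1.0]]
```

View pics/crop.png

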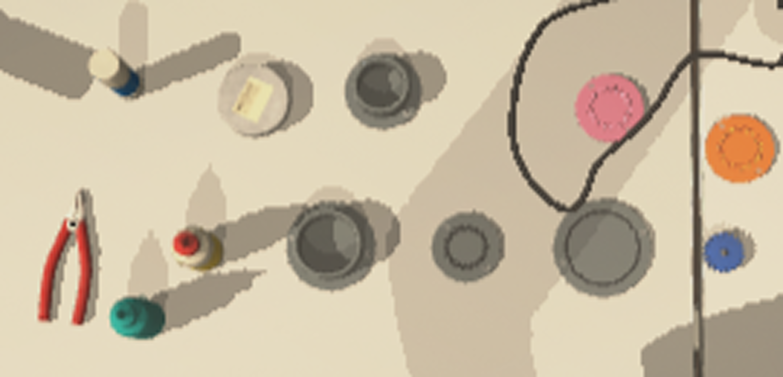

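The crop confirms it: plain circle on the large pad (top px 358,220), toothed circle on the small pad (311,220), the blue gear, the red-topped bottle (not the turquoise one), and the two cups. Next I refine by masks.

Run:
```python
from h import *
s=np.load("top0.npz"); im=s["image"]; hsv=cv2.cvtColor(im,cv2.COLOR_BGR2HSV)
def fit(name,m,c,r,z):
    roi=np.zeros_like(m); cv2.circle(roi,c,r,255,-1); m=m&roi
    n,l,st,ce=cv2.connectedComponentsWithStats(m); i=1+np.argmax(st[1:,4])
    cs,_=cv2.findContours((l==i).astype(np.uint8),cv2.RETR_EXTERNAL,cv2.CHAIN_APPROX_NONE)
    h=cv2.convexHull(max(cs,key=len)); e=cv2.fitEllipse(h)
    print(name,np.round(e[0],1),np.round(e[1],1),st[i,4],np.round(cast(s["mtx"],s["pose"],e[0],z),3))
grey=((hsv[...,1]<45)&(hsv[...,2]<150)).astype(np.uint8)*255
for n,c,r,z in (("tpad",(358,220),22,.006),("ppad",(311,220),18,.006),("narrowfoot",(282,166),20,.004),("widefoot",(264,219),22,.004)): fit(n,grey,c,r,z)
fit("pinion",cv2.inRange(hsv,(100,80,40),(130,255,255)),(400,221),12,.012)
fit("red",cv2.inRange(hsv,(0,150,60),(8,255,255))|cv2.inRange(hsv,(172,150,60),(180,255,255)),(215,219),10,.1)
P=cloud(s)
for n,x,y,z0,z1 in (("stick",.581,.333,.085,.105),("tin",.571,.218,.015,.032),("bottlebody",.428,.25,.06,.085),("ncup",.578,.101,.027,.042),("wcup",.435,.145,.027,.042)):
    q=P[(np.hypot(P[...,0]-x,P[...,1]-y)<.045)&(P[...,2]>z0)&(P[...,2]<z1)]
    (c,d,a)=cv2.minAreaRect(q[:,:2].astype(np.float32)); print(n,len(q),np.round(c,3),np.round(d,3),q.mean(0).round(3))
```

```text
tpad [357.3 220.1] [32.9 33.4] 871 [ 0.437 -0.1    0.006]
ppad [310.5 219.9] [23.2 23.6] 437 [0.436 0.025 0.006]
narrowfoot [281.8 166. ] [25.3 25.8] 520 [0.582 0.104 0.004]
widefoot [263.7 219.4] [29.6 30.4] 712 [0.437 0.149 0.004]
pinion [399.2 221.5] [12.5 12.7] 121 [ 0.434 -0.21   0.012]
red [213.6 218.9] [6.8 8.3] 45 [0.428 0.263 0.1  ]
stick 104 [0.585 0.34 ] [0.027 0.025] [0.584 0.339 0.095]
tin 480 [0.569 0.221] [0.065 0.064] [0.569 0.221 0.022]
bottlebody 97 [0.43  0.265] [0.033 0.033] [0.429 0.261 0.069]
ncup 99 [0.582 0.104] [0.052 0.048] [0.582 0.103 0.034]
wcup 124 [0.437 0.149] [0.06 0.06] [0.437 0.149 0.035]
```

```bash
python3 -m crank '[{"dp":[0.3,1,0.2],"angular":[0,0,7]},{"dp":[0.3,1,0],"angular":[0,0,7]},{"dp":[0.3,1,0],"angular":[0,0,7]},{"dp":[0.3,1,0],"angular":[0,0,7]},{"dp":[0.3,1,0],"angular":[0,0,7]},{"dp":[0.3,1,0],"angular":[0,0,7]},{"dp":[0.3,1,0],"angular":[0,0,7]},{"dp":[0.3,1,0],"angular":[0,0,7]},{"dp":[0.3,1,0],"angular":[0,0,7]},{"dp":[0.5,1,0],"angular":[0,0,7]},{"dp":[0.8,0.6,-0.3],"angular":[0,0,0]},{"dp":[0.8,0.6,-0.4],"angular":[0,0,0]},{"dp":[0.8,0.5,-0.5],"angular":[0,0,0]},{"dp":[0.8,0.4,-0.5],"angular":[0,0,0]},{"dp":[0.7,0.3,-0.5],"angular":[0,0,0]},{"dp":[0.3,0.1,0],"angular":[0,0,0]},{"dp":[0,0,0],"angular":[0,0,0]},{"dp":[0,0,0],"angular":[0,0,0]}]' 0
```

```text
t: 1.95
tcp_pos: [0.4341, -0.2131, 0.1672]
tool_rot: [0.708, 0.706, -0.0, 0.0]
force: [-0.7, 0.4, -0.2]
finger_gap: 0.996
gripper_force: 0.0
```

```bash
cat >> h.py <<'E'
def wfit(s,lo,hi,z,near=None,rad=.06):
    """centre of the ellipse round a colour blob of the wrist view, on the plane z"""
    hsv=cv2.cvtColor(s["image"],cv2.COLOR_BGR2HSV); m=cv2.inRange(hsv,lo,hi)
    if near is not None:
        P=cloud(s); m&=((np.hypot(P[...,0]-near[0],P[...,1]-near[1])<rad)*255).astype(np.uint8)
    cs,_=cv2.findContours(m,cv2.RETR_EXTERNAL,cv2.CHAIN_APPROX_NONE)
    e=cv2.fitEllipse(cv2.convexHull(max(cs,key=cv2.contourArea)))
    return np.round(e[0],1),np.round(e[1],1),cast(s["mtx"],s["pose"],e[0],z).round(4)
E
python3 - <<'E'
from h import *
s=wrist(); cv2.imwrite("pics/w1.png",s["image"])
print(wfit(s,(100,80,40),(130,255,255),.012,(.434,-.21)),s["st"]["tcp_pos"])
E
```

```text
(array([319.6, 177.2]), array([34.8, 34.9]), array([ 0.4348, -0.2094,  0.012 ])) [ 0.43409857 -0.21312765  0.16720901]
```

View pics/w1.png

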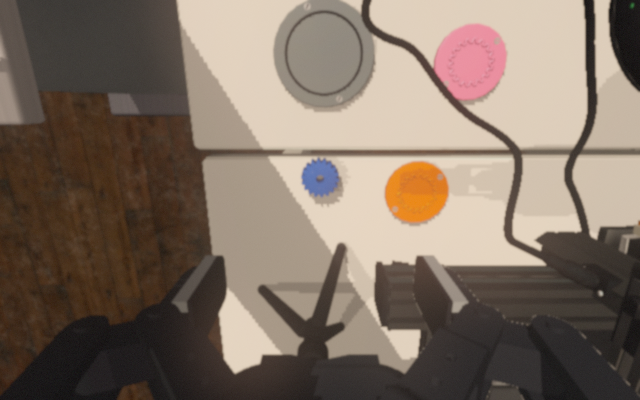

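Wrist view: gear at (320,177), tripod legs below it, orange disc to the right. It agrees with the top view to 1 mm.

```bash
python3 -m crank '[{"dp":[0,0.1,-1],"angular":[0,0,0]},{"dp":[0,0,-1],"angular":[0,0,0]},{"dp":[0,0,-1],"angular":[0,0,0]},{"dp":[0,0,-1],"angular":[0,0,0]},{"dp":[0,0,-0.5],"angular":[0,0,0]},{"dp":[0,0,-0.4],"angular":[0,0,0]},{"dp":[0,0,0],"angular":[0,0,0]},{"dp":[0,0,0],"angular":[0,0,0]}]' 0.3 30; python3 -m crank '[{"dp":[0,0,0],"angular":[0,0,0]},{"dp":[0,0,0],"angular":[0,0,0]},{"dp":[0,0,0],"angular":[0,0,0]},{"dp":[0,0,0],"angular":[0,0,0]},{"dp":[0,0,0],"angular":[0,0,0]},{"dp":[0,0,0],"angular":[0,0,0]},{"dp":[0,0,0],"angular":[0,0,0]}]' 1 30
```

```text
t: 2.8
tcp_pos: [0.4345, -0.2104, 0.0203]
tool_rot: [0.708, 0.706, 0.0, 0.0]
force: [0.8, 0.1, -0.3]
finger_gap: 0.695
gripper_force: 0.0
t: 3.5
tcp_pos: [0.4344, -0.2097, 0.0197]
tool_rot: [0.708, 0.706, -0.0, -0.0]
force: [0.3, -0.6, 1.0]
finger_gap: 0.002
gripper_force: 0.0
```

```bash
python3 -m crank '[{"dp":[0,0,0.2],"angular":[0,0,0]},{"dp":[0,0,0.8],"angular":[0,0,0]},{"dp":[0,0,1],"angular":[0,0,0]},{"dp":[0,0,1],"angular":[0,0,0]},{"dp":[0,0,1],"angular":[0,0,0]},{"dp":[0,0,1],"angular":[0,0,0]},{"dp":[0,0,0],"angular":[0,0,0]},{"dp":[0,0,0],"angular":[0,0,0]}]' 0.3
python3 - <<'E'
from h import *
s=wrist(); cv2.imwrite("pics/w2.png",s["image"])
print(wfit(s,(100,80,40),(130,255,255),.012),s["st"]["tcp_pos"])
E
```

```text
t: 4.3
tcp_pos: [0.4346, -0.2098, 0.1705]
tool_rot: [0.708, 0.706, 0.0, 0.001]
force: [0.7, -0.3, -0.4]
finger_gap: 0.699
gripper_force: 0.0
(array([318.8, 179.5]), array([34.2, 34.4]), array([ 0.4347, -0.2092,  0.012 ])) [ 0.43455463 -0.20980529  0.17048784]
```

View pics/w2.png

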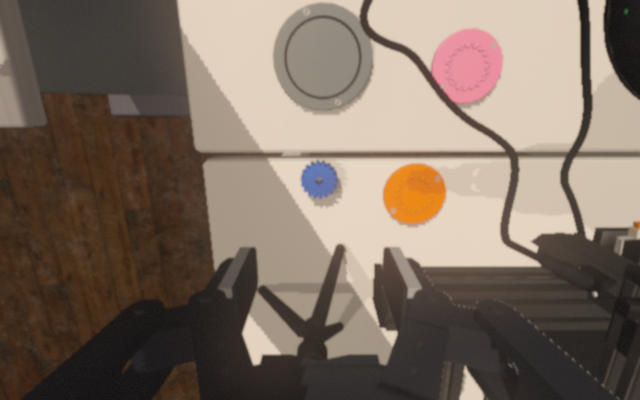

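Run:
```python
from h import *
s=wrist(); print(s["mtx"].round(1).tolist())
P=cloud(s)
T=np.linalg.inv(s["pose"]) ; C=(P-s["pose"][:3,3])@s["pose"][:3,:3]
M=s["mount"]; Q=C@M[:3,:3].T+M[:3,3]
for v,u in ((255,240),(255,235),(265,235),(280,235),(255,400),(260,400),(265,410),(179,319),(130,300)): print(v,u,s["range_z"][v,u].round(3),"tool",Q[v,u].round(3),"world",P[v,u].round(3))
```

```text
[[321.1, 0.0, 319.4], [0.0, 321.1, 198.8], [0.0, 0.0, 1.0]]
255 240 0.139 tool [ 0.011 -0.034 -0.022] world [ 0.4   -0.198  0.192]
255 235 0.138 tool [ 0.011 -0.035 -0.023] world [ 0.399 -0.198  0.193]
265 235 0.13 tool [ 0.011 -0.033 -0.031] world [ 0.401 -0.198  0.201]
280 235 0.119 tool [ 0.011 -0.031 -0.042] world [ 0.403 -0.198  0.212]
255 400 0.139 tool [ 0.011  0.036 -0.022] world [ 0.47  -0.198  0.192]
260 400 0.134 tool [ 0.011  0.034 -0.027] world [ 0.468 -0.198  0.196]
265 410 0.139 tool [ 0.007  0.04  -0.023] world [ 0.474 -0.203  0.193]
179 319 0.328 tool [-0.002  0.     0.172] world [ 0.434 -0.211 -0.002]
130 300 0.311 tool [ 0.047 -0.018  0.169] world [ 0.416 -0.162  0.   ]
```

```bash
python3 -m crank '[{"dp":[0,0,-1],"angular":[0,0,0]},{"dp":[0,0,-1],"angular":[0,0,0]},{"dp":[0,0,-1],"angular":[0,0,0]},{"dp":[0,0,-1],"angular":[0,0,0]},{"dp":[0,0,-0.7],"angular":[0,0,0]},{"dp":[0,0,-0.3],"angular":[0,0,0]},{"dp":[0,0,0],"angular":[0,0,0]},{"dp":[0,0,0],"angular":[0,0,0]}]' 0.3
python3 - <<'E'
from h import *
s=wrist(); cv2.imwrite("pics/w3.png",s["image"])
print(wfit(s,(100,80,40),(130,255,255),.012),s["st"]["tcp_pos"],s["st"]["q"].round(3) if hasattr(s["st"]["q"],"round") else s["st"]["q"])
E
```

```text
t: 5.2
tcp_pos: [0.4344, -0.2097, 0.0197]
tool_rot: [0.708, 0.706, -0.0, -0.0]
force: [0.5, 0.3, -0.9]
finger_gap: 0.7
gripper_force: 0.0
(array([319.7, 246.5]), array([67.5, 70.7]), array([ 0.4353, -0.2089,  0.012 ])) [ 0.43442398 -0.209725    0.01969783] [-0.682  0.711  1.935 -0.     0.496 -0.68 ]
```

View pics/w3.png

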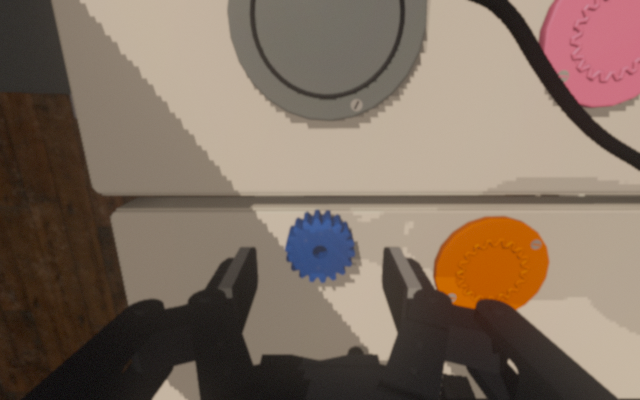

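The jaw tips are still well above the gear (pad tips at v≈250, depth 0.139). They sit about 20 mm behind the reported TCP, not ahead of it. I descend further in small steps, watching the force.

```bash
python3 -m crank '[{"dp":[0,0,-0.3],"angular":[0,0,0]},{"dp":[0,0,-0.2],"angular":[0,0,0]},{"dp":[0,0,0],"angular":[0,0,0]}]' 0.45; python3 -m crank '[{"dp":[0,0,-0.1],"angular":[0,0,0]},{"dp":[0,0,-0.1],"angular":[0,0,0]},{"dp":[0,0,0],"angular":[0,0,0]}]'
python3 - <<'E'
from h import *
s=wrist(); P=cloud(s); 
C=(P-s["pose"][:3,3])@s["pose"][:3,:3]
M=s["mount"]; Q=C@M[:3,:3].T+M[:3,3]
m=(abs(abs(Q[...,1])-.027)<.015)&(Q[...,0]<.016)&(Q[...,0]>-.02)&(Q[...,2]<.0)&(s["range_z"]>0)
print("lowest finger world z",np.sort(P[m][:,2])[[0,5,20,50]].round(4))
print("gear top",P[215:300,290:350,2].max().round(4))
E
```

```text
t: 5.55
tcp_pos: [0.4342, -0.2096, 0.0043]
tool_rot: [0.708, 0.706, -0.0, -0.0]
force: [0.0, -0.4, -0.6]
finger_gap: 0.551
gripper_force: 0.0
t: 5.85
tcp_pos: [0.4343, -0.2097, -0.0016]
tool_rot: [0.708, 0.706, -0.0, -0.0]
force: [0.2, -0.7, 0.4]
finger_gap: 0.55
gripper_force: 0.0
lowest finger world z [-0.0016 -0.0015 -0.0015 -0.0014]
gear top 0.146
```

```bash
for i in 1 2; do python3 -m crank '[{"dp":[0,0,-0.1],"angular":[0,0,0]},{"dp":[0,0,0],"angular":[0,0,0]}]' | grep -E "tcp|force:"; done; python3 -m crank '[{"dp":[0,0,0],"angular":[0,0,0]},{"dp":[0,0,0],"angular":[0,0,0]},{"dp":[0,0,0],"angular":[0,0,0]},{"dp":[0,0,0],"angular":[0,0,0]},{"dp":[0,0,0],"angular":[0,0,0]}]' 1 30
```

```text
tcp_pos: [0.4344, -0.2097, -0.0045]
force: [1.2, 0.0, 0.6]
gripper_force: 0.0
tcp_pos: [0.4344, -0.2098, -0.0075]
force: [0.4, 0.5, -0.3]
gripper_force: 0.0
t: 6.8
tcp_pos: [0.4352, -0.2101, -0.0061]
tool_rot: [0.708, 0.706, 0.0, 0.001]
force: [0.4, 2.1, 10.2]
finger_gap: 0.412
gripper_force: 34.5
```

```bash
python3 -m crank '[{"dp":[0,0,0.1],"angular":[0,0,0]},{"dp":[0,0,0.5],"angular":[0,0,0]},{"dp":[0,0,0.7],"angular":[0,0,0]},{"dp":[0,0,0.7],"angular":[0,0,0]},{"dp":[0,0.4,0],"angular":[0,0,0]},{"dp":[0,0.8,0],"angular":[0,0,0]},{"dp":[0,0.8,0],"angular":[0,0,0]},{"dp":[0,0.8,0],"angular":[0,0,0]},{"dp":[0,0.8,0],"angular":[0,0,0]},{"dp":[0,0.8,0],"angular":[0,0,0]},{"dp":[0,0.8,0],"angular":[0,0,0]},{"dp":[0,0.8,0],"angular":[0,0,0]},{"dp":[0,0.8,0],"angular":[0,0,0]},{"dp":[0,0.8,0],"angular":[0,0,0]},{"dp":[0.03,0.25,0],"angular":[0,0,0]},{"dp":[0,0,0],"angular":[0,0,0]},{"dp":[0,0,0],"angular":[0,0,0]}]'
python3 - <<'E'
from h import *
s=wrist(); cv2.imwrite("pics/w4.png",s["image"])
print(wfit(s,(100,80,40),(130,255,255),s["st"]["tcp_pos"][2]+.006+.012),s["st"]["tcp_pos"])
E
```

```text
t: 8.5
tcp_pos: [0.4354, 0.0255, 0.0524]
tool_rot: [0.708, 0.706, -0.0, -0.0]
force: [-0.6, -0.0, -0.8]
finger_gap: 0.414
gripper_force: 30.2
(array([319.8, 269.3]), array([81. , 84.8]), array([0.4363, 0.0273, 0.0704])) [0.43536927 0.02550998 0.05242936]
```

View pics/w4.png

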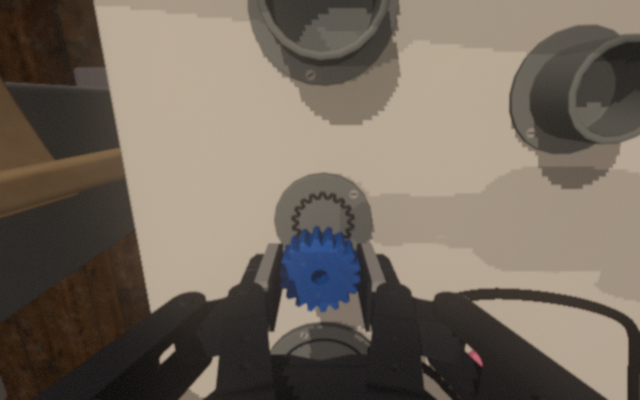

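Gear is held level at (320,269); the toothed mark is at about (323,217). I cast the mark.

Run:
```python
from h import *
s=wrist()
print(wfit(s,(0,0,30),(179,60,140),.006,(.436,.025),.04))
for uv in ((323,217),(323,221)): print(cast(s["mtx"],s["pose"],uv,.006).round(4))
```

```text
(array([318.6, 346.8]), array([246.7, 344.8]), array([ 0.4353, -0.0735,  0.006 ]))
[0.4385 0.0282 0.006 ]
[0.4385 0.0255 0.006 ]
```

```bash
python3 -m crank '[{"dp":[0.03,0,-0.6],"angular":[0,0,0]},{"dp":[0,0,-0.6],"angular":[0,0,0]},{"dp":[0,0,-0.3],"angular":[0,0,0]},{"dp":[0,0,-0.1],"angular":[0,0,0]},{"dp":[0,0,-0.1],"angular":[0,0,0]},{"dp":[0,0,0],"angular":[0,0,0]},{"dp":[0,0,0],"angular":[0,0,0]}]'
```

```text
t: 9.3
tcp_pos: [0.4365, 0.0256, 0.0021]
tool_rot: [0.708, 0.706, 0.0, 0.0]
force: [-0.4, 0.2, -0.1]
finger_gap: 0.414
gripper_force: 30.2
```

```bash
python3 -m crank '[{"dp":[0,0,-0.07],"angular":[0,0,0]},{"dp":[0,0,0],"angular":[0,0,0]}]' | grep -E "tcp|force"; python3 -m crank '[{"dp":[0,0,0],"angular":[0,0,0]},{"dp":[0,0,0],"angular":[0,0,0]},{"dp":[0,0,0],"angular":[0,0,0]},{"dp":[0,0,0.3],"angular":[0,0,0]},{"dp":[0,0,1],"angular":[0,0,0]},{"dp":[0,0,1],"angular":[0,0,0]},{"dp":[0,0,1],"angular":[0,0,0]},{"dp":[0,0,0.5],"angular":[0,0,0]},{"dp":[0,0,0],"angular":[0,0,0]},{"dp":[0,0,0],"angular":[0,0,0]}]' 0.4
python3 - <<'E'
from h import *
s=wrist(); cv2.imwrite("pics/w5.png",s["image"][100:300,200:450])
print(wfit(s,(100,80,40),(130,255,255),.018))
print(wfit(s,(0,0,30),(179,60,140),.006,(.437,.027),.042))
hsv=cv2.cvtColor(s["image"],cv2.COLOR_BGR2HSV)
E
```

```text
tcp_pos: [0.4367, 0.0257, 0.0006]
force: [-0.1, -0.5, 7.0]
gripper_force: 34.6
t: 10.5
tcp_pos: [0.4361, 0.0258, 0.1139]
tool_rot: [0.708, 0.706, 0.0, 0.0]
force: [0.4, 0.1, 0.5]
finger_gap: 0.598
gripper_force: 0.0
(array([319.9, 198.2]), array([45.8, 46.8]), array([0.4372, 0.0264, 0.018 ]))
(array([320. , 345.3]), array([225.2, 264.9]), array([ 0.4371, -0.1259,  0.006 ]))
```

View pics/w5.png

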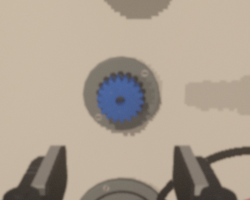

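Gear sits on the toothed mark, about 2 mm off centre at most. Next, the tin.

```bash
python3 -m crank '[{"dp":[0.55,0.81,0.1],"angular":[0,0,0]},{"dp":[0.55,0.81,0.1],"angular":[0,0,0]},{"dp":[0.55,0.81,0.1],"angular":[0,0,0]},{"dp":[0.55,0.81,0.1],"angular":[0,0,0]},{"dp":[0.55,0.81,0.1],"angular":[0,0,0]},{"dp":[0.55,0.81,0],"angular":[0,0,0]},{"dp":[0.55,0.81,0],"angular":[0,0,0]},{"dp":[0.55,0.81,0],"angular":[0,0,0]},{"dp":[0,0,0],"angular":[0,0,0]},{"dp":[0,0,0],"angular":[0,0,0]}]' 0
python3 - <<'E'
from h import *
s=wrist(); cv2.imwrite("pics/w6.png",s["image"]); print(cast(np.array([[321.1,0,319.4],[0,321.1,198.8],[0,0,1]]),s["pose"],(320,178),.023))
P=cloud(s); x,y=.569,.221
q=P[(np.hypot(P[...,0]-x,P[...,1]-y)<.05)&(P[...,2]>.014)&(P[...,2]<.034)]
print(len(q),cv2.minEnclosingCircle(q[:,:2].astype(np.float32)),q.mean(0))
E
```

```text
t: 11.55
tcp_pos: [0.567, 0.2202, 0.1266]
tool_rot: [0.707, 0.707, -0.002, -0.001]
force: [0.1, 0.5, 0.0]
finger_gap: 0.995
gripper_force: 0.0
[0.56773884 0.23538573 0.023     ]
4890 ((0.5709431171417236, 0.22201138734817505), 0.03317646682262421) [0.57084028 0.22384211 0.02241538]
```

View pics/w6.png

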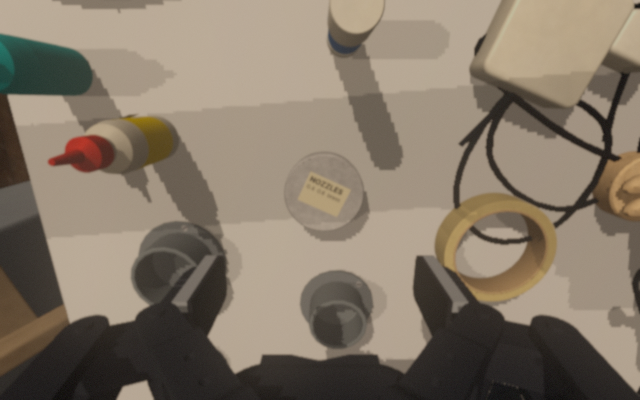

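Tin at (324,191) in the wrist view, world (0.571, 0.222). Neighbours are clear of the jaws.

```bash
python3 -m crank '[{"dp":[0.13,0.06,-0.8],"angular":[0,0,0]},{"dp":[0,0,-1],"angular":[0,0,0]},{"dp":[0,0,-1],"angular":[0,0,0]},{"dp":[0,0,-0.8],"angular":[0,0,0]},{"dp":[0,0,-0.4],"angular":[0,0,0]},{"dp":[0,0,-0.2],"angular":[0,0,0]},{"dp":[0,0,-0.15],"angular":[0,0,0]},{"dp":[0,0,0],"angular":[0,0,0]},{"dp":[0,0,0],"angular":[0,0,0]}]'; python3 -m crank '[{"dp":[0,0,0],"angular":[0,0,0]},{"dp":[0,0,0],"angular":[0,0,0]},{"dp":[0,0,0],"angular":[0,0,0]},{"dp":[0,0,0],"angular":[0,0,0]},{"dp":[0,0,0],"angular":[0,0,0]}]' 1 30
```

```text
t: 12.5
tcp_pos: [0.5729, 0.222, -0.0009]
tool_rot: [0.708, 0.706, 0.001, 0.001]
force: [-0.1, -1.5, -0.5]
finger_gap: 0.998
gripper_force: 0.0
t: 13.0
tcp_pos: [0.5726, 0.2221, -0.0008]
tool_rot: [0.708, 0.706, 0.0, 0.0]
force: [-0.9, 0.0, 5.4]
finger_gap: 0.754
gripper_force: 32.6
```

```bash
python3 -m crank '[{"dp":[0,0,0.2],"angular":[0,0,0]},{"dp":[0,0,0.6],"angular":[0,0,0]},{"dp":[0,0,0.8],"angular":[0,0,0]},{"dp":[0,0,0.7],"angular":[0,0,0]},{"dp":[-0.34,-0.83,0],"angular":[0,0,0]},{"dp":[-0.34,-0.83,0],"angular":[0,0,0]},{"dp":[-0.34,-0.83,0],"angular":[0,0,0]},{"dp":[-0.34,-0.83,0],"angular":[0,0,0]},{"dp":[-0.34,-0.83,0],"angular":[0,0,0]},{"dp":[-0.34,-0.83,0],"angular":[0,0,0]},{"dp":[-0.35,-0.83,0],"angular":[0,0,0]},{"dp":[-0.35,-0.83,0],"angular":[0,0,0]},{"dp":[-0.35,-0.83,0],"angular":[0,0,0]},{"dp":[-0.35,-0.83,0],"angular":[0,0,0]},{"dp":[-0.35,-0.83,0],"angular":[0,0,0]},{"dp":[-0.35,-0.83,0],"angular":[0,0,0]},{"dp":[-0.35,-0.83,0],"angular":[0,0,0]},{"dp":[0,0,0],"angular":[0,0,0]},{"dp":[0,0,0],"angular":[0,0,0]}]'
python3 - <<'E'
from h import *
s=wrist(); cv2.imwrite("pics/w7.png",s["image"])
P=cloud(s); t=s["st"]["tcp_pos"]
q=P[(np.hypot(P[...,0]-t[0],P[...,1]-t[1])<.045)&(abs(P[...,2]-t[2]-.023)<.008)]
print(len(q),cv2.minEnclosingCircle(q[:,:2].astype(np.float32)),q.mean(0).round(4))
E
```

```text
t: 14.9
tcp_pos: [0.4375, -0.1021, 0.0673]
tool_rot: [0.709, 0.706, 0.0, 0.0]
force: [0.6, -0.1, 0.0]
finger_gap: 0.75
gripper_force: 33.5
17101 ((0.4376155734062195, -0.09539459645748138), 0.04449839890003204) [ 0.4382 -0.0986  0.0905]
```

View pics/w7.png

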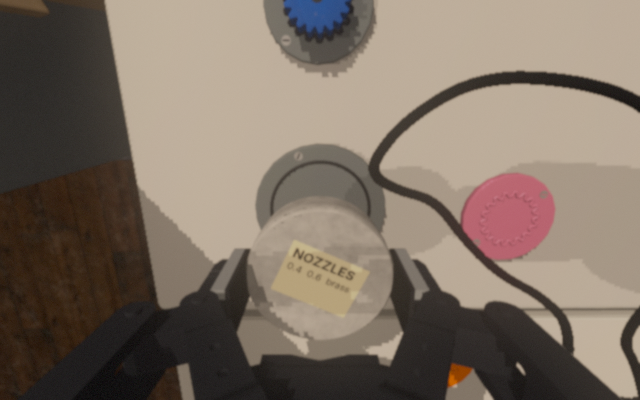

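Tin held level at (320,268); the mark is centred at about (321,207). I nudge +2 mm in y and lower.

```bash
python3 -m crank '[{"dp":[0,0.08,-0.6],"angular":[0,0,0]},{"dp":[0,0,-0.7],"angular":[0,0,0]},{"dp":[0,0,-0.4],"angular":[0,0,0]},{"dp":[0,0,-0.2],"angular":[0,0,0]},{"dp":[0,0,-0.1],"angular":[0,0,0]},{"dp":[0,0,-0.04],"angular":[0,0,0]},{"dp":[0,0,0],"angular":[0,0,0]},{"dp":[0,0,0],"angular":[0,0,0]}]'
```

```text
t: 15.75
tcp_pos: [0.4378, -0.0994, 0.0064]
tool_rot: [0.708, 0.706, 0.0, 0.0]
force: [-0.3, -0.4, -0.4]
finger_gap: 0.75
gripper_force: 33.5
```

```bash
python3 -m crank '[{"dp":[0,0,-0.05],"angular":[0,0,0]},{"dp":[0,0,0],"angular":[0,0,0]}]' | grep -E "tcp|force"; python3 -m crank '[{"dp":[0,0,0],"angular":[0,0,0]},{"dp":[0,0,0],"angular":[0,0,0]},{"dp":[0,0,0],"angular":[0,0,0]},{"dp":[0,0,0.3],"angular":[0,0,0]},{"dp":[0,0,1],"angular":[0,0,0]},{"dp":[0,0,1],"angular":[0,0,0]},{"dp":[0,0,1],"angular":[0,0,0]},{"dp":[0,0,1],"angular":[0,0,0]},{"dp":[0,0,0.7],"angular":[0,0,0]},{"dp":[0,0,0],"angular":[0,0,0]}]' 0
python3 - <<'E'
from h import *
s=wrist(); cv2.imwrite("pics/w8.png",s["image"][60:300,180:460])
P=cloud(s)
for n,x,y,z0,z1 in (("tin",.437,-.099,.02,.04),("pad",.437,-.099,.003,.012)):
    q=P[(np.hypot(P[...,0]-x,P[...,1]-y)<.055)&(P[...,2]>z0)&(P[...,2]<z1)]
    print(n,len(q),cv2.minEnclosingCircle(q[:,:2].astype(np.float32)),q.mean(0).round(4))
E
```

```text
tcp_pos: [0.4379, -0.0996, 0.0052]
force: [0.5, 0.3, 4.8]
gripper_force: 34.0
t: 16.95
tcp_pos: [0.439, -0.1, 0.1575]
tool_rot: [0.708, 0.706, 0.001, 0.003]
force: [0.0, -0.0, 0.1]
finger_gap: 0.996
gripper_force: 0.0
tin 4206 ((0.4460703730583191, -0.09175446629524231), 0.04369195178151131) [ 0.439  -0.0972  0.0283]
pad 2535 ((0.44234639406204224, -0.09635089337825775), 0.0490313284099102) [ 0.4399 -0.0865  0.0064]
```

View pics/w8.png

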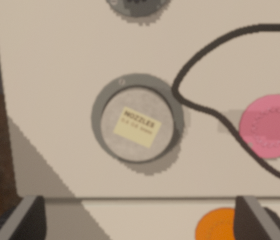

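Tin is centred on its ring. Next, the bottle.

```bash
python3 -m crank '[{"dp":[-0.02,0.8,0.2],"angular":[0,0,0]},{"dp":[-0.02,0.8,0.1],"angular":[0,0,0]},{"dp":[-0.02,0.8,0.1],"angular":[0,0,0]},{"dp":[-0.02,0.8,0],"angular":[0,0,0]},{"dp":[-0.02,0.8,0],"angular":[0,0,0]},{"dp":[-0.02,0.8,0],"angular":[0,0,0]},{"dp":[-0.02,0.8,0],"angular":[0,0,0]},{"dp":[-0.02,0.8,0],"angular":[0,0,0]},{"dp":[-0.02,0.8,0],"angular":[0,0,0]},{"dp":[-0.02,0.8,0],"angular":[0,0,0]},{"dp":[-0.02,0.8,0],"angular":[0,0,0]},{"dp":[-0.02,0.8,0],"angular":[0,0,0]},{"dp":[-0.02,0.8,0],"angular":[0,0,0]},{"dp":[-0.02,0.8,0],"angular":[0,0,0]},{"dp":[0,0.9,0],"angular":[0,0,0]},{"dp":[0,0,0],"angular":[0,0,0]},{"dp":[0,0,0],"angular":[0,0,0]}]'
python3 - <<'E'
from h import *
s=wrist(); cv2.imwrite("pics/w9.png",s["image"]); P=cloud(s)
for n,x,y,z0,z1,r in (("body",.43,.263,.02,.076,.03),("shoulder",.43,.263,.08,.094,.03),("spout",.43,.263,.1,.12,.03),("stick",.584,.339,.09,.1,.04),("stickside",.584,.339,.02,.09,.03)):
    q=P[(np.hypot(P[...,0]-x,P[...,1]-y)<r)&(P[...,2]>z0)&(P[...,2]<z1)]
    if len(q): print(n,len(q),[np.round(a,4) for a in cv2.minEnclosingCircle(q[:,:2].astype(np.float32))],q.mean(0).round(4),q.min(0).round(3),q.max(0).round(3))
E
```

```text
t: 18.7
tcp_pos: [0.4279, 0.2635, 0.1653]
tool_rot: [0.707, 0.707, -0.001, -0.0]
force: [0.1, -0.7, 0.0]
finger_gap: 0.999
gripper_force: 0.0
body 1171 [array([0.4313, 0.2676]), np.float64(0.0193)] [0.431  0.2756 0.0606] [0.414 0.254 0.02 ] [0.449 0.286 0.074]
shoulder 540 [array([0.4314, 0.2659]), np.float64(0.0107)] [0.4312 0.2686 0.0905] [0.421 0.256 0.08 ] [0.442 0.276 0.094]
spout 101 [array([0.4313, 0.2664]), np.float64(0.0033)] [0.4314 0.2672 0.1079] [0.428 0.264 0.1  ] [0.434 0.269 0.114]
stick 1683 [array([0.5855, 0.3407]), np.float64(0.0143)] [0.5841 0.341  0.0952] [0.571 0.327 0.09 ] [0.6   0.354 0.098]
stickside 1816 [array([0.5845, 0.3408]), np.float64(0.0139)] [0.5752 0.3409 0.0603] [0.571 0.327 0.02 ] [0.585 0.355 0.09 ]
```

View pics/w9.png

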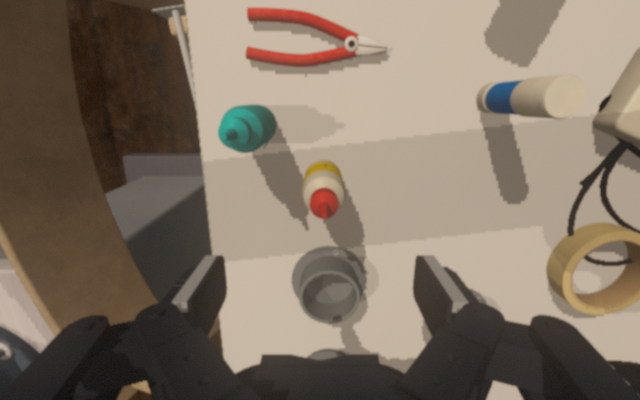

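Red-topped bottle at (324,195), turquoise one at (247,128) to its upper left. I narrow the jaws to 60 mm for clearance and descend.

```bash
python3 -m crank '[{"dp":[0.1,0.08,0],"angular":[0,0,0]},{"dp":[0,0,-0.6],"angular":[0,0,0]},{"dp":[0,0,-0.9],"angular":[0,0,0]},{"dp":[0,0,-0.9],"angular":[0,0,0]},{"dp":[0,0,-0.9],"angular":[0,0,0]},{"dp":[0,0,-0.5],"angular":[0,0,0]},{"dp":[0,0,-0.3],"angular":[0,0,0]},{"dp":[0,0,0],"angular":[0,0,0]},{"dp":[0,0,0],"angular":[0,0,0]}]' 0.3; python3 -m crank '[{"dp":[0,0,0],"angular":[0,0,0]},{"dp":[0,0,0],"angular":[0,0,0]},{"dp":[0,0,0],"angular":[0,0,0]},{"dp":[0,0,0],"angular":[0,0,0]},{"dp":[0,0,0],"angular":[0,0,0]}]' 1 30
```

```text
t: 19.65
tcp_pos: [0.4326, 0.2658, 0.0438]
tool_rot: [0.708, 0.706, 0.0, 0.0]
force: [0.3, 0.0, -0.4]
finger_gap: 0.701
gripper_force: 0.0
t: 20.15
tcp_pos: [0.4325, 0.2663, 0.0444]
tool_rot: [0.708, 0.706, 0.001, 0.0]
force: [-1.1, -1.1, 6.4]
finger_gap: 0.401
gripper_force: 29.7
```

```bash
python3 -m crank '[{"dp":[0,0,0.3],"angular":[0,0,0]},{"dp":[0,0,0.7],"angular":[0,0,0]},{"dp":[0,0,0.8],"angular":[0,0,0]},{"dp":[0,0,0.3],"angular":[0,0,0]},{"dp":[0.15,-0.4,0],"angular":[0,0,0]},{"dp":[0,-0.7,0],"angular":[0,0,0]},{"dp":[0,-0.7,0],"angular":[0,0,0]},{"dp":[0,-0.7,0],"angular":[0,0,0]},{"dp":[0,-0.7,0],"angular":[0,0,0]},{"dp":[0,-0.5,0],"angular":[0,0,0]},{"dp":[0,-0.2,0],"angular":[0,0,0]},{"dp":[0,0,0],"angular":[0,0,0]},{"dp":[0,0,0],"angular":[0,0,0]}]'
python3 - <<'E'
from h import *
s=wrist(); cv2.imwrite("pics/w10.png",s["image"]); P=cloud(s); t=s["st"]["tcp_pos"]
for n,x,y,z0,z1,r in (("shoulder",t[0],t[1],t[2]+.033,t[2]+.049,.014),("spout",t[0],t[1],t[2]+.055,t[2]+.08,.014)):
    q=P[(np.hypot(P[...,0]-x,P[...,1]-y)<r)&(P[...,2]>z0)&(P[...,2]<z1)]
    if len(q): print(n,len(q),[np.round(a,4) for a in cv2.minEnclosingCircle(q[:,:2].astype(np.float32))],q.mean(0).round(4))
E
```

```text
t: 21.45
tcp_pos: [0.4365, 0.1491, 0.106]
tool_rot: [0.708, 0.706, -0.0, -0.0]
force: [0.4, -0.6, 0.2]
finger_gap: 0.403
gripper_force: 30.2
shoulder 2163 [array([0.4383, 0.1487]), np.float64(0.011)] [0.4382 0.1535 0.1507]
spout 1006 [array([0.4361, 0.1573]), np.float64(0.0106)] [0.438  0.1536 0.1744]
```

View pics/w10.png

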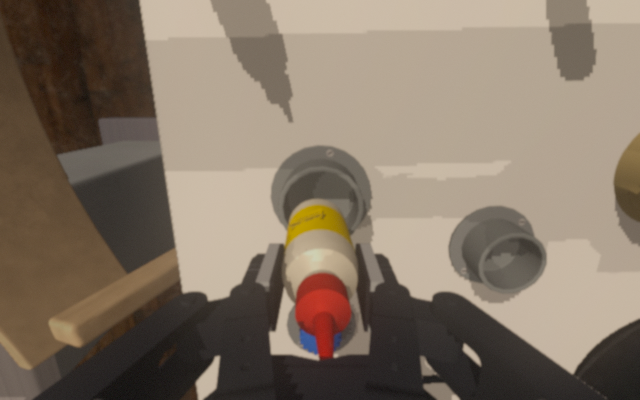

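Bottle held upright over the wide cup (rim seen at (320,195)); I lower it.

```bash
python3 -m crank '[{"dp":[0,0,-0.4],"angular":[0,0,0]},{"dp":[0,0,-0.6],"angular":[0,0,0]},{"dp":[0,0,-0.5],"angular":[0,0,0]},{"dp":[0,0,-0.25],"angular":[0,0,0]},{"dp":[0,0,-0.1],"angular":[0,0,0]},{"dp":[0,0,0],"angular":[0,0,0]},{"dp":[0,0,0],"angular":[0,0,0]}]'
```

```text
t: 22.2
tcp_pos: [0.4369, 0.1493, 0.0513]
tool_rot: [0.708, 0.706, 0.0, 0.0]
force: [-0.0, 0.2, -0.4]
finger_gap: 0.403
gripper_force: 30.2
```

```bash
python3 -m crank '[{"dp":[0,0,-0.08],"angular":[0,0,0]},{"dp":[0,0,0],"angular":[0,0,0]}]' | grep -E "tcp|force"; python3 -m crank '[{"dp":[0,0,0],"angular":[0,0,0]},{"dp":[0,0,0],"angular":[0,0,0]},{"dp":[0,0,0],"angular":[0,0,0]},{"dp":[0,0,0.3],"angular":[0,0,0]},{"dp":[0,0,0.8],"angular":[0,0,0]},{"dp":[0,0,1],"angular":[0,0,0]},{"dp":[0,0,1],"angular":[0,0,0]},{"dp":[0,0,0.9],"angular":[0,0,0]},{"dp":[0,0,0],"angular":[0,0,0]},{"dp":[0,0,0],"angular":[0,0,0]}]' 0.3
python3 - <<'E'
from h import *
s=wrist(); P=cloud(s)
for n,x,y,z0,z1,r in (("shoulder",.437,.15,.086,.1,.03),("spout",.437,.15,.106,.13,.03),("rim",.437,.15,.03,.039,.04)):
    q=P[(np.hypot(P[...,0]-x,P[...,1]-y)<r)&(P[...,2]>z0)&(P[...,2]<z1)]
    if len(q): print(n,len(q),[np.round(a,4) for a in cv2.minEnclosingCircle(q[:,:2].astype(np.float32))],q.mean(0).round(4),q[:,2].max())
E
```

```text
tcp_pos: [0.4372, 0.1491, 0.0495]
force: [-0.2, -1.2, 4.7]
gripper_force: 30.6
t: 23.4
tcp_pos: [0.4366, 0.1491, 0.1692]
tool_rot: [0.708, 0.706, 0.001, 0.001]
force: [0.1, -0.3, -1.0]
finger_gap: 0.701
gripper_force: 0.0
shoulder 563 [array([0.4358, 0.1485]), np.float64(0.0109)] [0.4361 0.1513 0.0958] 0.09985813124042278
spout 98 [array([0.4361, 0.1489]), np.float64(0.0034)] [0.436  0.1498 0.1135] 0.11972603315199642
rim 849 [array([0.4379, 0.1502]), np.float64(0.031)] [0.4387 0.1575 0.0346] 0.03894086781856271
```

```bash
python3 -m crank '[{"dp":[0.615,0.8,0],"angular":[0,0,0]},{"dp":[0.615,0.8,0],"angular":[0,0,0]},{"dp":[0.615,0.8,0],"angular":[0,0,0]},{"dp":[0.615,0.8,0],"angular":[0,0,0]},{"dp":[0.615,0.8,0],"angular":[0,0,0]},{"dp":[0.615,0.8,0],"angular":[0,0,0]},{"dp":[0.615,0.8,0],"angular":[0,0,0]},{"dp":[0.615,0.8,0],"angular":[0,0,0]},{"dp":[0,0,0],"angular":[0,0,0]},{"dp":[0,0,0],"angular":[0,0,0]},{"dp":[0,0,-0.7],"angular":[0,0,0]},{"dp":[0,0,-0.9],"angular":[0,0,0]},{"dp":[0,0,-0.9],"angular":[0,0,0]},{"dp":[0,0,-0.9],"angular":[0,0,0]},{"dp":[0,0,-0.6],"angular":[0,0,0]},{"dp":[0,0,-0.33],"angular":[0,0,0]},{"dp":[0,0,0],"angular":[0,0,0]},{"dp":[0,0,0],"angular":[0,0,0]}]'; python3 -m crank '[{"dp":[0,0,0],"angular":[0,0,0]},{"dp":[0,0,0],"angular":[0,0,0]},{"dp":[0,0,0],"angular":[0,0,0]},{"dp":[0,0,0],"angular":[0,0,0]},{"dp":[0,0,0],"angular":[0,0,0]},{"dp":[0,0,0],"angular":[0,0,0]}]' 1 30
```

```text
t: 25.25
tcp_pos: [0.5842, 0.3407, 0.039]
tool_rot: [0.708, 0.706, 0.0, 0.0]
force: [1.0, -0.5, -0.4]
finger_gap: 0.707
gripper_force: 0.0
t: 25.85
tcp_pos: [0.5849, 0.3413, 0.0399]
tool_rot: [0.708, 0.706, 0.001, 0.0]
force: [-0.4, -0.4, 5.5]
finger_gap: 0.317
gripper_force: 29.6
```

```bash
python3 -m crank '[{"dp":[0,0,0.3],"angular":[0,0,0]},{"dp":[0,0,0.7],"angular":[0,0,0]},{"dp":[0,0,0.8],"angular":[0,0,0]},{"dp":[0,0,0.3],"angular":[0,0,0]},{"dp":[-0.08,-0.5,0],"angular":[0,0,0]},{"dp":[0,-0.8,0],"angular":[0,0,0]},{"dp":[0,-0.8,0],"angular":[0,0,0]},{"dp":[0,-0.8,0],"angular":[0,0,0]},{"dp":[0,-0.8,0],"angular":[0,0,0]},{"dp":[0,-0.8,0],"angular":[0,0,0]},{"dp":[0,-0.8,0],"angular":[0,0,0]},{"dp":[0,-0.8,0],"angular":[0,0,0]},{"dp":[0,-0.8,0],"angular":[0,0,0]},{"dp":[0,-0.6,0],"angular":[0,0,0]},{"dp":[0,-0.39,0],"angular":[0,0,0]},{"dp":[0,0,0],"angular":[0,0,0]},{"dp":[0,0,0],"angular":[0,0,0]}]'
python3 - <<'E'
from h import *
s=wrist(); cv2.imwrite("pics/w11.png",s["image"]); P=cloud(s); t=s["st"]["tcp_pos"]
for n,x,y,z0,z1,r in (("stick top",t[0],t[1],t[2]+.05,t[2]+.062,.02),("rim",.582,.104,.028,.041,.05),("foot",.582,.104,.002,.012,.05)):
    q=P[(np.hypot(P[...,0]-x,P[...,1]-y)<r)&(P[...,2]>z0)&(P[...,2]<z1)]
    if len(q): print(n,len(q),[np.round(a,4) for a in cv2.minEnclosingCircle(q[:,:2].astype(np.float32))],q.mean(0).round(4))
E
```

```text
t: 27.55
tcp_pos: [0.5812, 0.1043, 0.1011]
tool_rot: [0.708, 0.706, -0.0, -0.001]
force: [-1.1, 1.0, 0.1]
finger_gap: 0.325
gripper_force: 29.5
stick top 4901 [array([0.5813, 0.1062]), np.float64(0.0191)] [0.5816 0.1067 0.1565]
rim 1043 [array([0.5832, 0.1051]), np.float64(0.0261)] [0.5842 0.1128 0.0343]
foot 3432 [array([0.5807, 0.1084]), np.float64(0.0489)] [0.5835 0.1143 0.0048]
```

View pics/w11.png

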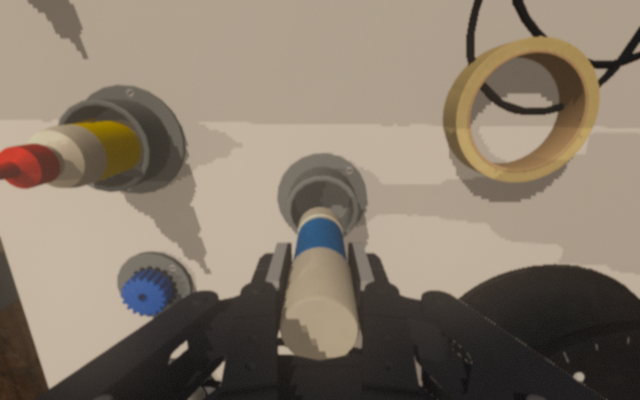

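Stick is upright above the narrow cup (rim at (322,195)), within 2 mm; I lower it.

```bash
python3 -m crank '[{"dp":[0.04,0,-0.4],"angular":[0,0,0]},{"dp":[0,0,-0.6],"angular":[0,0,0]},{"dp":[0,0,-0.5],"angular":[0,0,0]},{"dp":[0,0,-0.2],"angular":[0,0,0]},{"dp":[0,0,-0.1],"angular":[0,0,0]},{"dp":[0,0,0],"angular":[0,0,0]},{"dp":[0,0,0],"angular":[0,0,0]}]'
```

```text
t: 28.3
tcp_pos: [0.5834, 0.1044, 0.048]
tool_rot: [0.708, 0.706, 0.0, 0.0]
force: [-0.0, -0.3, -0.9]
finger_gap: 0.317
gripper_force: 29.5
```

```bash
python3 -m crank '[{"dp":[0,0,-0.1],"angular":[0,0,0]},{"dp":[0,0,0],"angular":[0,0,0]},{"dp":[0,0,0],"angular":[0,0,0]}]' | grep -E "tcp|force"; python3 -m crank '[{"dp":[0,0,0],"angular":[0,0,0]},{"dp":[0,0,0],"angular":[0,0,0]},{"dp":[0,0,0],"angular":[0,0,0]},{"dp":[0,0,0.3],"angular":[0,0,0]},{"dp":[0,0,0.8],"angular":[0,0,0]},{"dp":[0,0,1],"angular":[0,0,0]},{"dp":[0,0,1],"angular":[0,0,0]},{"dp":[0,0,1],"angular":[0,0,0]},{"dp":[0,0,1],"angular":[0,0,0]},{"dp":[0,0,1],"angular":[0,0,0]},{"dp":[0,0,0],"angular":[0,0,0]},{"dp":[0,0,0],"angular":[0,0,0]}]' 0.3
python3 - <<'E'
from h import *
s=vision.snapshot("top"); cv2.imwrite("pics/top1.png",cv2.resize(s["image"][135:265,150:480],None,fx=2.4,fy=2.4,interpolation=cv2.INTER_CUBIC))
s=wrist(); P=cloud(s)
for n,x,y,z0,z1,r in (("sticktop",.582,.104,.09,.11,.03),("stickmid",.582,.104,.05,.09,.03),("rim",.582,.104,.03,.039,.04),("tin",.437,-.099,.02,.04,.04)):
    q=P[(np.hypot(P[...,0]-x,P[...,1]-y)<r)&(P[...,2]>z0)&(P[...,2]<z1)]
    if len(q): print(n,len(q),[np.round(a,4) for a in cv2.minEnclosingCircle(q[:,:2].astype(np.float32))],q.mean(0).round(4))
E
```

```text
tcp_pos: [0.5832, 0.1043, 0.045]
force: [0.2, 0.4, 0.7]
gripper_force: 29.8
t: 29.8
tcp_pos: [0.583, 0.1043, 0.2287]
tool_rot: [0.708, 0.706, 0.001, 0.001]
force: [-0.5, -0.0, -0.6]
finger_gap: 0.701
gripper_force: 0.0
sticktop 787 [array([0.584 , 0.1039]), np.float64(0.014)] [0.5841 0.1052 0.1001]
stickmid 185 [array([0.584 , 0.1072]), np.float64(0.0136)] [0.584  0.1152 0.0735]
rim 443 [array([0.5834, 0.1052]), np.float64(0.0259)] [0.5831 0.1131 0.0347]
```

View pics/top1.png

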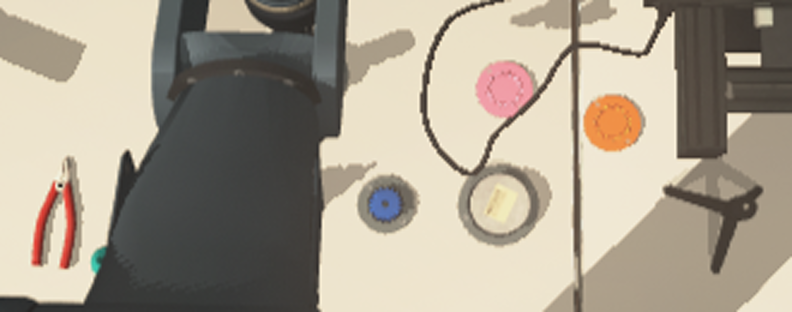

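The final top view shows the tin (500,203) and gear (386,204) centred on their discs, with the cutter and tripod not moved. Depth puts the stick and bottle upright in their cups, so I hand in.

```bash
python3 -c "
from station import order; print(order.sign_off())"
```

```text
the job is handed in; nothing more can be done
None
```

I put the tin, gear, glue stick and bottle on their holders, each within about 3 mm of centre by the camera measurements, left the cutter and tripod where they were, and handed the job in at about 30 s; no verdict came back.

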